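Hook the tote of chessmen out from under the stock bench and deliver it

ROBOT

A 6-joint arm with a two-finger parallel gripper is mounted at the origin on the work surface. World frame = base frame: x ahead of the robot, y to its left, z up, the work surface at z = 0. Lengths are in m, angles in rad, forces in N, time in s.
With the tool pointing down it reaches from about 0.375 to 0.925 m from the base axis. Payload 5.7 kg.
Tool frame: the origin (TCP) lies on the centre line of the jaws, within the pads' length; the fingertips stand 22 mm ahead of it and the grasp point (between the pads) lies 3 mm ahead of it; z points along the fingers, x is the direction in which the jaws open and shut, and the axes are right-handed (so a half turn about z gives the same grasp; the last joint's range is limited). The gripper opens to 88 mm and grips with 3 to 60 N. Pads are 20 mm wide; open, the fingers measure 115 mm over their backs; the gripper's body (75 mm by 178 mm) begins 61 mm behind the grasp point.
Start: joints at [-1.452, 0.359, 1.51, -0, 1.272, -0.115], TCP at [0.139, -0.584, 0.245] pointing down, gripper open.
Joint ranges: [-2.97, 2.97], [-1.01, 2.36], [0.21, 2.38], [-0.96, 4.11], [0.2, 2.71], [-2.98, 2.98]. Speed limits (rad/s): [2.39, 2.39, 3.14, 3.14, 3.14, 3.14].

INTERFACE

Orientations are given as [roll, pitch, yaw] about the fixed x, y, z axes, in that order (R = Rz(yaw) Ry(pitch) Rx(roll)).
In Python, from workcell import readout, optics, job gives the robot as it stands.
- The arm moves only by the shell command python3 -m crank 'ROWS' [FORCE]. ROWS is JSON, one flat list of numbers, 5 for each row, row after row: the opening in per cent of the stroke, from 0 (shut) to 100 (fully open), then the shift along the tool's x, y, z in cm, then the turn about the tool's z in units of 6 degrees (1.0 is 6 degrees). A call has exactly 10 rows; each row shifts and turns the commanded pose from where the row before left it, along the tool's axes as they then stand; what a row does not reach is not made up. A row lasts 1/12 s, in which the tool goes at most 41.7 mm and 7.16 degrees, less where a joint would pass 70% of its speed; a pose out of reach is approached as far as the arm can. A call with a gripper value outside its range is refused whole. The fingers move at their own pace and stop on an object; FORCE is the grip in N (left out, the last holds). Time passes only in rows, so rows that do not move let the fingers close, or fill a call up. It gives the time, the measured TCP pose, the force and the opening at its end, in the units of the state.
- readout.observe(): the state, without advancing time (a new reading comes with each control period).
- optics.camera(name): name is "scene" or "side" or "wrist"; returns the picture (400x640x3 uint8, red, green, blue); there is no depth.
- optics.camera_model(name): a dict with "camera_matrix" (3x3 intrinsics, pixels), "distortion" ([k1, k2, p1, p2, k3] as OpenCV has them; the pictures are not rectified), "origin" and "attitude" of the camera in the world. Camera axes: x right, y down, z forward; pixel columns grow to the right and rows downward; lengths in m; the calibration is good to about 2 mm. A picture is of the moment at which its call begins: read the wrist's pose just before it. camera_model takes no time and is no camera call; for the wrist camera it gives the pose at the moment of the call.
- job.close_job(): hands the job in, once; it reports no verdict.
The state is a dict: "time_s": time; "q": joint angles; "dq": joint speeds; "tau": joint torques, N m; "tool_pos": TCP position; "tcp_rot": TCP orientation; "contact_force": force on the tool from outside, world axes, zero at the start; "wrist_torque": the same for the moment, N m; "grip_width": finger opening in m.
Only numpy, scipy, OpenCV 4.12 (cv2) and the standard library are available. Lean on these libraries where they do the work, as an engineer would, in place of code of your own. Each camera call takes 0.05 s, during which the arm holds its last target.

TASK

Take the red-handled hook rod off its wooden rest, reach it under the low stock bench, drop its hook into the brass eye of the tote of turned chessmen and pull the tote along the table until all of it is out from under the bench. Then lay the hook rod back in the notches of its rest as you found it. Last, lift the tote by its bar, carry it level with every chessman inside, and set it down (do not drop it) centred between the battens of the blue board and in line with them, leaving the bottle, the king and the wooden blank alone.

Things in the scene. Friction and masses are not known exactly. Their poses are not given: they have to be found in the camera images.
- bench: Fixed low bench: dark plank 220 (x) x 260 (y) mm, underside 120, top 140 mm above the table, four 22 mm posts at x +-95, y +-115 mm, low stretchers along both sides; chessmen 50 mm tall (look only) on its rear half. Origin on the table under its centre. Its open front edge, at x = -110 mm, faces its -x, which points about to world -y (robot's right).
- tote: Loose open wooden tote, 130 (x) x 110 (y) mm, walls 45 high, 4 thick, floor 5 mm thick, 0.25 to 0.42 kg empty, on the table under the bench, about parallel to it, its -x face to the bench's front. Origin: centre of its underside. Carrying bar from end to end along x, 12 wide, 14 mm tall, centre 97 mm up, on an upright 30 mm wide at each end. Slides easily; pulled by its eye it trails straight.
- eye (a point): Centre of the brass eye: a ring lying flat (hole runs up and down) in the middle of the tote's -x face, 48 mm outside, hole about 32 mm, wire 6 mm thick. It is 89 mm from the tote's centre along -x, 36 mm above its underside. At the start hidden from above, about 40 to 75 mm behind the bench's front edge.
- tote_handle (a point): Middle of the tote's carrying bar (12 mm wide, along the tote's x), 97 mm above its underside.
- hook: Loose hook rod, 0.14 kg. Red handle 90 long (x), 16 wide (y), 18 mm tall; origin in the middle of the handle. A steel bar 8 mm thick runs on along +x at the same height to x = 146 mm, then bends straight down to its tip. At the start it lies level in its rest, hook down, origin 50 mm above the table.
- hook_tip (a point): Lowest point of the hook: in the rod's frame 146 mm ahead (+x) and 40 mm down (-z).
- rest: Fixed wooden rest of the rod. Origin on the table right under the middle of the resting rod's handle (rod origin 50 mm above it), x towards the hook. Base from x = -55 to 105, 50 wide, 8 mm thick. Uprights 10 mm thick: at x = -40 a notch 24 wide, floor 41 mm high, for the handle; at x = 90 a notch 18 wide, floor 46 mm high, for the bar; cheeks 12 mm taller. Hook tip rests 10 mm above the table.
- board: Fixed blue delivery board 180 (x) x 164 (y) mm, 10 mm thick, with a light wooden batten 12 mm wide and 8 mm high along each long (x) side, leaving 140 mm free between them. Origin on the table under its centre; the tote is to stand with its x along the board's x, either way round.
- board_seat (a point): Centre of the blue board's upper face, 10 mm above the table: where the centre of the tote's underside belongs.
- pawn0: Dark loose turned chess pawn, 58 mm tall, 28 mm across its foot, 25 g, standing in the tote at the start, 30 mm off along x and 28 mm off along y from its centre; it may fall over but must stay in. Origin: centre of its foot.
- pawn1: Light loose turned chess pawn, 58 mm tall, 28 mm across its foot, 25 g, standing in the tote at the start, 30 mm off along x and 28 mm off along y from its centre; it may fall over but must stay in. Origin: centre of its foot.
- pawn2: Dark loose turned chess pawn, 58 mm tall, 28 mm across its foot, 25 g, standing in the tote at the start, 30 mm off along x and 28 mm off along y from its centre; it may fall over but must stay in. Origin: centre of its foot.
- pawn3: Light loose turned chess pawn, 58 mm tall, 28 mm across its foot, 25 g, standing in the tote at the start, 30 mm off along x and 28 mm off along y from its centre; it may fall over but must stay in. Origin: centre of its foot.
- water: Bystander: whitish, half-clear water bottle with a blue cap, 62 mm across, 190 mm tall. Origin: centre of its foot.
- king: Bystander: dark wooden king, 44 mm across, 120 mm tall. Origin: centre of its foot.
- blank: Bystander: light squared wooden blank 32 x 150 x 32 mm lying on the table (long in its y). Origin: centre of its underside.
Mind the look-alikes: they are no part of the job. What is meant by the hook is not black or pink, and is the larger of those in its own colour.

How it is judged:
By the outcome, as a careful person would: the job done as asked, in the order asked, and still so for the second after the job is handed in, with the robot touching nothing.
It also fails if it takes over 66 s, if anything falls off the work surface, if the arm or the gripper's body presses on something with over 40 N, if the wrist force passes 120 N, or if a joint passes its speed limit or range.

## Working session

There is one attempt and no reset: what is moved stays moved. The work goes in short steps, Python scripts to look and compute and a shell command to move; the robot and the scene stay as the last step left them, time stands still between calls to the robot, and variables do not carry over. Pictures are saved under pics/ and viewed, and the job is handed in when it is done.

```bash
ls; mkdir -p pics
cat > h.py <<'E'
import numpy as np, cv2
from workcell import readout, optics, job
from scipy.spatial.transform import Rotation as R
def snap(name,fn):
    im=optics.camera(name); cv2.imwrite('pics/'+fn+'.png',im[:,:,::-1]); return im
E
python3 - <<'E'
from h import *
print(readout.observe())
for c in ['scene','side','wrist']:
    m=optics.camera_model(c); print(c,m); im=snap(c,c+'0')
E
```

```text
pics
{'time_s': 0.0, 'q': array([-1.45211469e+00,  3.59495273e-01,  1.51142311e+00, -2.60811112e-05,
        1.27248155e+00, -1.15069175e-01]), 'dq': array([-0.00113363,  0.00201586, -0.0011503 , -0.00143896, -0.00139781,
       -0.00013468]), 'tau': array([ 2.32436701e-03, -5.15368009e+01, -2.70724386e+01,  6.76269690e-02,
        3.49394395e-02, -1.28395300e-04]), 'tool_pos': array([ 0.13890187, -0.58303937,  0.24381889]), 'tcp_rot': array([-3.14140990e+00,  1.79818703e-03, -1.33703767e+00]), 'contact_force': array([-0.0183233 , -0.40039442,  0.01201682]), 'wrist_torque': array([-0.03886545,  0.01599231, -0.02579824]), 'grip_width': 0.08736445875554813}
scene {'camera_matrix': array([[362.26520226,   0.        , 320.59589379],
       [  0.        , 362.26520226, 201.69301202],
       [  0.        ,   0.        ,   1.        ]]), 'distortion': array([-0.01318607,  0.        ,  0.        ,  0.        ,  0.        ]), 'origin': array([0.40433174, 0.25238866, 1.02631533]), 'attitude': array([-2.83127160e+00, -7.97949677e-04, -2.73584064e+00])}
side {'camera_matrix': array([[435.8239612 ,   0.        , 316.01146098],
       [  0.        , 435.8239612 , 196.49783408],
       [  0.        ,   0.        ,   1.        ]]), 'distortion': array([-0.1036265,  0.       ,  0.       ,  0.       ,  0.       ]), 'origin': array([0.02184658, 0.94168019, 0.93716755]), 'attitude': array([-2.23602729,  0.01999525, -2.66087657])}
wrist {'camera_matrix': array([[315.07223474,   0.        , 319.97575727],
       [  0.        , 315.07223474, 201.35600693],
       [  0.        ,   0.        ,   1.        ]]), 'distortion': array([-0.05771805,  0.        ,  0.        ,  0.        ,  0.        ]), 'origin': array([ 0.21518619, -0.56520059,  0.38441919]), 'attitude': array([ 2.85250626e+00,  1.78125711e-03, -1.33805062e+00])}
```

View pics/scene0.png

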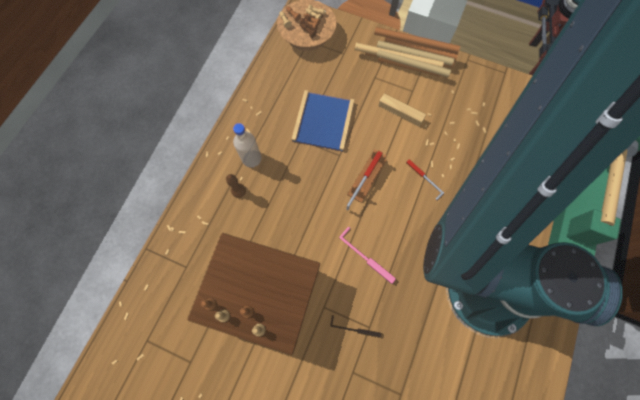

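View pics/side0.png

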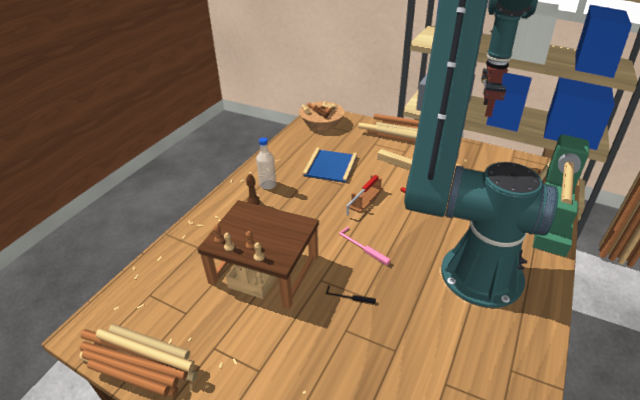

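View pics/wrist0.png

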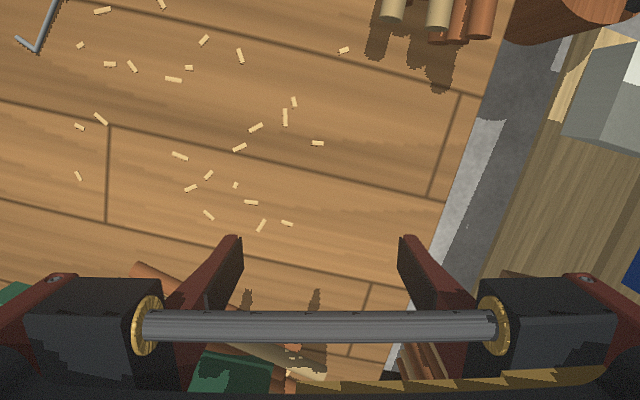

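```bash
cat >> h.py <<'E'
def ray(cam,px,m=None):
    m=m or optics.camera_model(cam)
    p=cv2.undistortPoints(np.array([[px]],float),m['camera_matrix'],m['distortion'])[0,0]
    d=R.from_euler('xyz',m['attitude']).as_matrix()@np.array([p[0],p[1],1]); return m['origin'],d
def onz(cam,px,z,m=None):
    o,d=ray(cam,px,m); return o+d*(z-o[2])/d[2]
def proj(cam,P,m=None):
    m=m or optics.camera_model(cam)
    Rm=R.from_euler('xyz',m['attitude']).as_matrix()
    q=(np.atleast_2d(P)-m['origin'])@Rm
    return cv2.projectPoints(q.reshape(-1,1,3),np.zeros(3),np.zeros(3),m['camera_matrix'],m['distortion'])[0][:,0]
def tri(p1,p2,c1='scene',c2='side'):
    o1,d1=ray(c1,p1);o2,d2=ray(c2,p2);A=np.zeros((3,3));b=np.zeros(3)
    for o,d in((o1,d1),(o2,d2)):
        d=d/np.linalg.norm(d);M=np.eye(3)-np.outer(d,d);A+=M;b+=M@o
    return np.linalg.solve(A,b)
def crop(im,x0,y0,w,h,s,fn):
    c=cv2.resize(im[y0:y0+h,x0:x0+w],None,fx=s,fy=s,interpolation=cv2.INTER_CUBIC); cv2.imwrite('pics/'+fn+'.png',c[:,:,::-1])
E
python3 - <<'E'
from h import *
s=cv2.imread('pics/scene0.png')[:,:,::-1]; d=cv2.imread('pics/side0.png')[:,:,::-1]
crop(s,270,80,130,140,4,'s_a'); crop(s,180,220,150,140,4,'s_b'); crop(d,190,170,140,135,4,'d_b');crop(d,300,130,100,100,5,'d_a')
for p in [(224,234),(319,262),(295,352),(190,322)]: print('bench',onz('scene',p,.14))
E
```

```text
bench [0.70423798 0.16426039 0.14      ]
bench [0.45845254 0.13447963 0.14      ]
bench [0.4277336 0.3434676 0.14     ]
bench [0.67909327 0.38129462 0.14      ]
```

View pics/s_a.png

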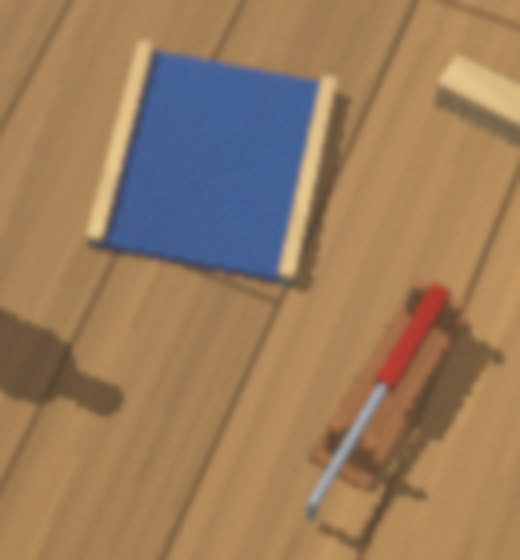

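View pics/s_b.png

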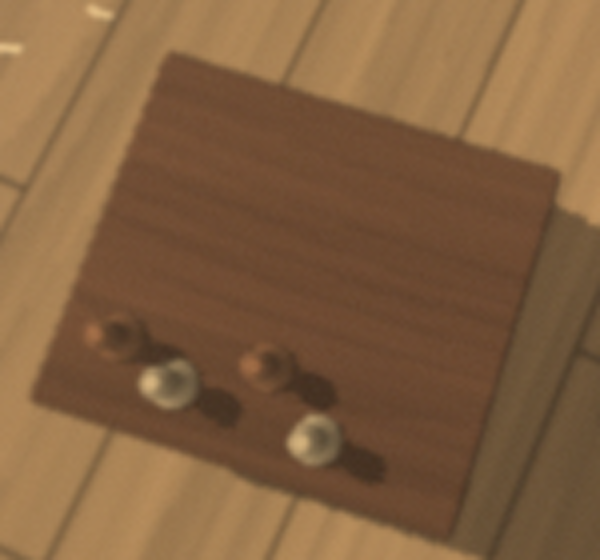

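View pics/d_b.png

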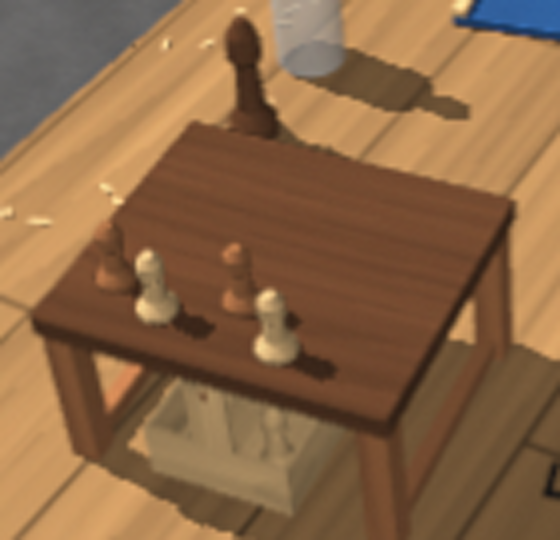

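View pics/d_a.png

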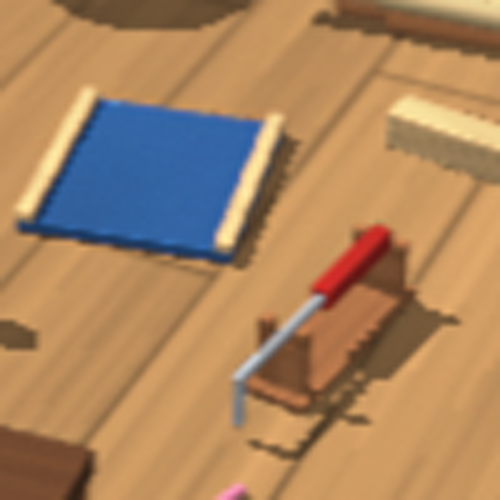

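Run:
```python
from h import *
S=lambda x,y:(270+x/4-.4,80+y/4-.4)
D=lambda x,y:(300+x/5-.4,130+y/5-.4)
B=lambda x,y:(190+x/4-.4,170+y/4-.4)
np.set_printoptions(precision=4,suppress=True)
for n,z,p in [('handle end',.059,(441,289)),('handle front',.059,(385,384)),('bend',.054,(312,506))]: print(n,onz('scene',S(*p),z))
print('tri bend',tri(S(312,506),D(240,381))); print('tri hend',tri(S(441,289),D(382,232)))
print('tip side',onz('side',D(238,423),.01))
for p in [(145,42),(328,78),(290,278),(95,241)]: print('board',onz('scene',S(*p),.018))
for p in [(92,90),(275,117),(228,247),(26,213)]: print('board side',onz('side',D(*p),.018))
for z,p in [(.045,(147,430)),(.045,(295,478)),(0,(155,464)),(0,(290,510))]: print('tote rear',onz('side',B(*p),z))
for p in [(197,123),(514,205),(380,420),(38,318)]: print('bench side',onz('side',B(*p),.14))
SB=lambda x,y:(180+x/4-.4,220+y/4-.4)
for p in [(168,52),(560,172),(450,538),(32,400)]: print('bench scn',onz('scene',SB(*p),.14))
```

```text
handle end [ 0.4269 -0.2428  0.059 ]
handle front [ 0.4377 -0.1565  0.059 ]
bend [ 0.4519 -0.0524  0.054 ]
tri bend [ 0.4501 -0.0554  0.0481]
tri hend [ 0.4264 -0.248   0.0499]
tip side [ 0.4498 -0.0595  0.01  ]
board [ 0.7255 -0.3758  0.018 ]
board [ 0.5764 -0.4031  0.018 ]
board [ 0.5375 -0.2267  0.018 ]
board [ 0.688  -0.1963  0.018 ]
board side [ 0.7192 -0.3729  0.018 ]
board side [ 0.5719 -0.3996  0.018 ]
board side [ 0.5328 -0.2254  0.018 ]
board side [ 0.6842 -0.1993  0.018 ]
tote rear [0.6185 0.3631 0.045 ]
tote rear [0.5056 0.3524 0.045 ]
tote rear [0.6246 0.357  0.    ]
tote rear [0.5178 0.3478 0.    ]
bench side [0.7025 0.1647 0.14  ]
bench side [0.4503 0.1422 0.14  ]
bench side [0.4325 0.3535 0.14  ]
bench side [0.6772 0.3792 0.14  ]
bench scn [0.7114 0.1635 0.14  ]
bench scn [0.4565 0.1352 0.14  ]
bench scn [0.4319 0.3501 0.14  ]
bench scn [0.6869 0.3789 0.14  ]
```

```bash
R="100,-1.84,-2.52,0,0"; python3 -m crank '[100,-1.84,-2.52,0,0, 100,-1.84,-2.52,0,0, 100,-1.84,-2.52,0,0, 100,-1.84,-2.52,0,0, 100,-1.84,-2.52,0,0, 100,-1.84,-2.52,0,0, 100,-1.84,-2.52,0,0, 100,-1.84,-2.52,0,0, 100,-1.84,-2.52,0,0, 100,-1.84,-2.52,0,0]'
python3 -m crank '[100,-1.84,-2.52,0,0, 100,-1.84,-2.52,0,0, 100,-1.84,-2.52,0,0, 100,-1.84,-2.52,0,0, 100,-1.84,-2.52,0,0, 100,-1.84,-2.52,0,0, 100,-1.84,-2.52,0,0, 100,-1.84,-2.52,0,0, 100,-1.84,-2.52,0,0, 100,0,0,0,0]'
python3 - <<'E'
from h import *
import json
print(readout.observe()['tool_pos']); m=optics.camera_model('wrist'); im=snap('wrist','w1')
json.dump({k:np.array(v).tolist() for k,v in m.items()},open('m1.json','w'))
crop(im,0,0,320,300,2.5,'w1c')
E
```

```text
time_s: 0.98
tool_pos: [0.3422, -0.3449, 0.2445]
tcp_rot: [3.142, 0.0, -1.337]
contact_force: [-0.1, 0.1, -0.1]
grip_width: 0.088
time_s: 1.82
tool_pos: [0.5268, -0.129, 0.2446]
tcp_rot: [-3.139, 0.001, -1.334]
contact_force: [-0.1, -0.4, -0.0]
grip_width: 0.0879
[ 0.526766   -0.12895314  0.24460688]
```

View pics/w1c.png

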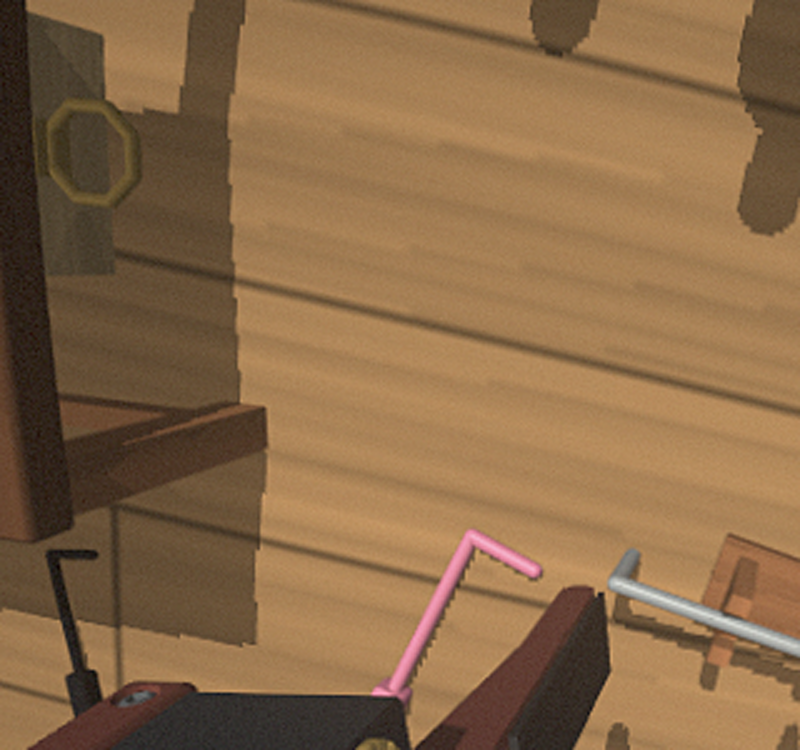

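View pics/w1.png

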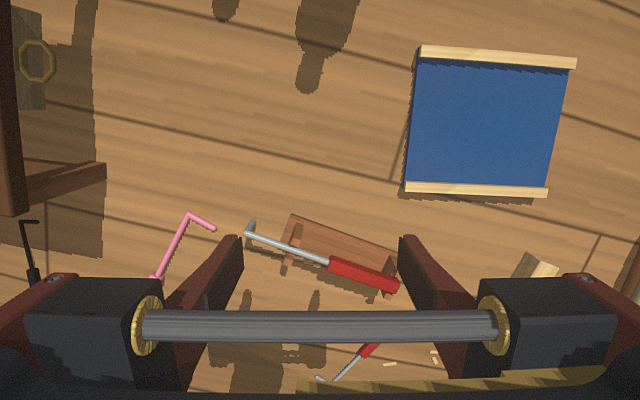

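Run:
```python
from h import *
import json
np.set_printoptions(precision=4,suppress=True)
m={k:np.array(v) for k,v in json.load(open('m1.json')).items()}
C=lambda x,y:(x/2.5-.3,y/2.5-.3)
print('eye',onz('w',C(93,153),.036,m))
a,b=onz('w',C(104,38),0,m),onz('w',C(115,272),0,m); print('face',a,b,(a+b)/2,np.linalg.norm(a-b),np.degrees(np.arctan2(*(a-b)[[1,0]])))
im=cv2.imread('pics/w1.png'); crop(im[:,:,::-1],230,190,190,120,4,'w1h'); crop(im[:,:,::-1],390,30,200,180,4,'w1b')
print('bench front post/stretcher', onz('w',C(266,440),0,m))
h=cv2.cvtColor(im,cv2.COLOR_BGR2HSV)
mask=((h[...,0]<6)|(h[...,0]>174))&(h[...,1]>190)&(h[...,2]>110)
n,l,st,c=cv2.connectedComponentsWithStats(mask.astype(np.uint8)); print(st[st[:,4]>50],c[st[:,4]>50])
```

```text
eye [0.585  0.2019 0.036 ]
face [0.6359 0.231  0.    ] [0.5289 0.2208 0.    ] [0.5824 0.2259 0.    ] 0.10739088850244147 5.419106829835881
bench front post/stretcher [0.4611 0.1377 0.    ]
[[     0      0    640    400 255956]] [[319.4924 199.4849]]
```

View pics/w1h.png

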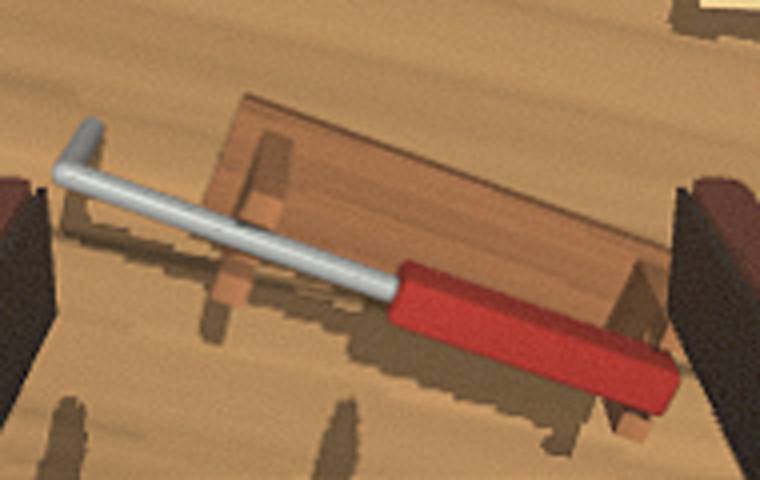

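View pics/w1b.png

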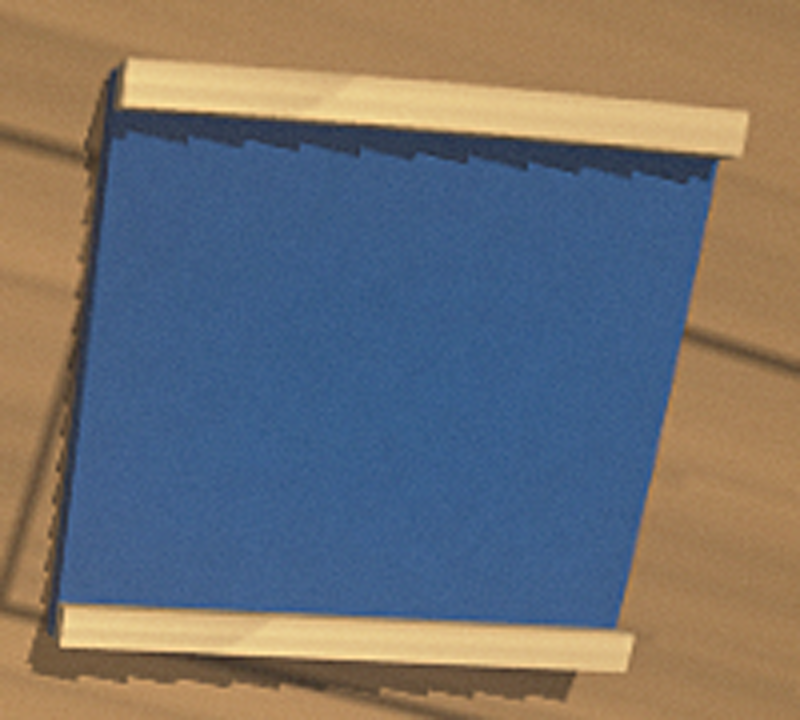

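Run:
```python
from h import *
import json
np.set_printoptions(precision=4,suppress=True)
m={k:np.array(v) for k,v in json.load(open('m1.json')).items()}
C=lambda x,y:(230+x/4-.4,190+y/4-.4)
P=lambda x,y,z:onz('w',C(x,y),z,m)
for n,p in dict(lf1=(402,281,.059),lf2=(390,322,.059),rt1=(680,366,.059),rt2=(660,412,.059),bend=(60,174,.054),barstart=(392,288,.054),tip=(96,124,.01)).items(): print(n,P(*p))
B=lambda x,y,z:onz('w',(390+x/4-.4,30+y/4-.4),z,m)
c=np.array([B(126,58,.018),B(749,112,.018),B(629,670,.018),B(62,646,.018)]); print(c, c.mean(0))
for i in range(4): e=c[(i+1)%4]-c[i]; print(np.linalg.norm(e),np.degrees(np.arctan2(e[1],e[0])))
for px in [(252,163)]: print('bottle',onz('scene',px,0))
print('king',onz('scene',(239,193),0)); print('blank', onz('scene',(402,110),.032))
```

```text
lf1 [ 0.4438 -0.1605  0.059 ]
lf2 [ 0.4302 -0.1603  0.059 ]
rt1 [ 0.4358 -0.2468  0.059 ]
rt2 [ 0.4196 -0.2458  0.059 ]
bend [ 0.451  -0.0588  0.054 ]
barstart [ 0.4385 -0.1589  0.054 ]
tip [ 0.4504 -0.0603  0.01  ]
[[ 0.6947 -0.2004  0.018 ]
 [ 0.729  -0.3774  0.018 ]
 [ 0.5689 -0.4098  0.018 ]
 [ 0.5338 -0.2326  0.018 ]] [ 0.6316 -0.3051  0.018 ]
0.18034908664613075 -79.0286163394271
0.1633496170997453 -168.55973744856007
0.18061714152386438 101.20458719194484
0.16408277785757946 11.345085724716283
bottle [ 0.7772 -0.0819  0.    ]
king [0.7692 0.0212 0.    ]
blank [ 0.4139 -0.42    0.032 ]
```

```bash
python3 -m crank '[100,0,0,0.9,-1.155, 100,0,0,0.9,-1.155, 100,0,0,0.9,-1.155, 100,0,0,0.9,-1.155, 100,0,0,0.9,-1.155, 100,0,0,0.9,-1.155, 100,0,0,0.9,-1.155, 100,0,0,0.9,-1.155, 100,0,0,0.9,-1.155, 100,0,0,0.9,-1.155]'
cat >> h.py <<'E'
def go(x,y,z,yawdeg=None):
    s=readout.observe(); r=R.from_euler('xyz',s['tcp_rot']); 
    d=r.inv().apply(np.array([x,y,z])-s['tool_pos'])*100
    yw=np.degrees(s['tcp_rot'][2]); t=0 if yawdeg is None else -((yawdeg-yw+180)%360-180)/6
    print('pos',s['tool_pos'].round(4),'rot',np.degrees(s['tcp_rot']).round(2),'total cm',d.round(2),'turn',round(t,3),'q',s['q'].round(2),'F',s['contact_force'].round(1),'T',s['wrist_torque'].round(2),'w',round(s['grip_width'],4),'t',round(s['time_s'],2))
E
python3 -c "
from h import *; go(.4315,-.212,.15,-7.1)"
```

```text
time_s: 2.7
tool_pos: [0.5228, -0.1336, 0.1541]
tcp_rot: [3.141, 0.001, -0.122]
contact_force: [-0.0, -0.2, 0.0]
grip_width: 0.088
pos [ 0.5228 -0.1336  0.1541] rot [ 1.7999e+02  5.0000e-02 -7.0100e+00] total cm [-8.1   8.9   0.42] turn 0.015 q [-0.38  0.37  1.74 -0.    1.02 -0.26] F [-0.  -0.2  0. ] T [-0.03 -0.08  0.05] w 0.088 t 2.7
```

```bash
python3 -m crank '[100,-1.35,1.48,0.2,0, 100,-1.35,1.48,0.2,0, 100,-1.35,1.48,0.2,0, 100,-1.35,1.48,0.2,0, 100,-1.35,1.48,0.2,0, 100,-1.35,1.5,0.2,0, 100,0,0,1,0, 100,0,0,1,0, 100,0,0,0,0, 100,0,0,0,0]'
python3 - <<'E'
from h import *
go(.4315,-.212,.053,-7.1)
im=snap('wrist','w2'); np.set_printoptions(precision=2,suppress=True)
print(proj('wrist',[[.4325,-.204,.059],[.4507,-.0595,.054],[.4325+.01*.1236-.045*.1236,-.204-.045*.992,.059]]))
E
```

```text
time_s: 3.53
tool_pos: [0.431, -0.2109, 0.1224]
tcp_rot: [-3.141, 0.002, -0.128]
contact_force: [-0.7, -0.5, 0.2]
grip_width: 0.0877
pos [ 0.431  -0.2109  0.1224] rot [-1.7996e+02  9.0000e-02 -7.3600e+00] total cm [0.08 0.11 6.94] turn -0.043 q [-0.6   0.35  1.9  -0.    0.89 -0.47] F [-0.7 -0.5  0.2] T [-0.01 -0.03 -0.02] w 0.0877 t 3.53
[[320.21 216.18]
 [319.32 -21.35]
 [322.2  274.25]]
```

View pics/w2.png

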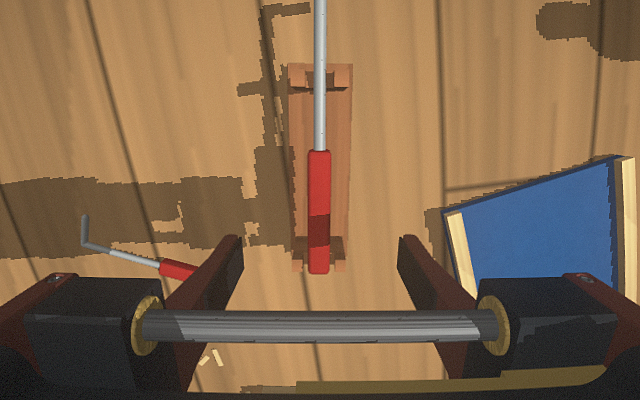

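```bash
python3 - <<'E'
from h import *
m=optics.camera_model('wrist')
for p in [(85,220),(160,265),(195,275)]: print(onz('wrist',p,.01,m))
E
python3 -m crank '[50,0,0,1.2,0, 50,0.05,0.1,1.2,0, 50,0,0,1.2,0, 50,0,0,1.2,0, 50,0,0,1.0,0, 50,0,0,0.7,0, 50,0,0,0.4,0, 50,0,0,0,0, 0,0,0,0,0, 0,0,0,0,0]' 45
python3 -m crank '[0,0,0,0,0, 0,0,0,0,0, 0,0,0,0,0, 0,0,0,0,0, 0,0,0,0,0, 0,0,0,0,0, 0,0,0,0,0, 0,0,0,0,0, 0,0,0,0,0, 0,0,0,0,0]' 45
python3 -c "
from h import *; go(.4315,-.212,.053,-7.1)"
```

```text
[ 0.22333898 -0.19823003  0.01      ]
[ 0.27970528 -0.24910079  0.01      ]
[ 0.30951753 -0.2628561   0.01      ]
time_s: 4.42
tool_pos: [0.4328, -0.2119, 0.0541]
tcp_rot: [3.141, -0.001, -0.127]
contact_force: [0.3, -0.2, 0.2]
grip_width: 0.0339
time_s: 5.25
tool_pos: [0.4327, -0.2118, 0.054]
tcp_rot: [3.141, -0.001, -0.128]
contact_force: [-0.8, -0.5, 5.7]
grip_width: 0.0157
pos [ 0.4327 -0.2118  0.054 ] rot [ 1.7999e+02 -3.0000e-02 -7.3100e+00] total cm [-0.12  0.03  0.1 ] turn -0.034 q [-0.6   0.46  1.95  0.    0.72 -0.47] F [-0.8 -0.5  5.7] T [-0.01  0.02 -0.05] w 0.0157 t 5.25
```

```bash
python3 -m crank '[0,0,0,-0.5,0, 0,0,0,-1,0, 0,0,0,-1,0, 0,0,0,-1,0, 0,0,0,-1,0, 0,0,0,0,-0.53, 0,0,0,0,-0.53, 0,0,0,0,-0.53, 0,0,0,0,-0.53, 0,0,0,0,0]'
python3 -c "
from h import *; go(.609,-.06,.099,5.4)"
```

```text
time_s: 6.08
tool_pos: [0.4326, -0.2117, 0.0996]
tcp_rot: [3.141, -0.001, 0.097]
contact_force: [0.3, -0.1, -1.5]
grip_width: 0.0157
pos [ 0.4326 -0.2117  0.0996] rot [ 1.7997e+02 -4.0000e-02  5.5400e+00] total cm [ 19.02 -13.4    0.06] turn 0.023 q [-0.6   0.39  1.92  0.    0.84 -0.7 ] F [ 0.3 -0.1 -1.5] T [-0.1  -0.13 -0.04] w 0.0157 t 6.08
```

```bash
python3 -m crank '[0,2.1,-1.5,0,0, 0,2.1,-1.5,0,0, 0,2.1,-1.5,0,0, 0,2.1,-1.5,0,0, 0,2.1,-1.5,0,0, 0,2.1,-1.5,0,0, 0,2.1,-1.5,0,0, 0,2.1,-1.5,0,0, 0,2.2,-1.4,0,0, 0,0,0,0,0]'
python3 - <<'E'
from h import *
go(.5994,.0492,.099,5.4)
im=snap('side','d3'); im2=snap('scene','s3')
crop(im,200,150,220,160,3.5,'d3c'); crop(im2,180,120,220,240,2.4,'s3c')
E
```

```text
time_s: 6.92
tool_pos: [0.6134, -0.0578, 0.0997]
tcp_rot: [-3.142, -0.005, 0.095]
contact_force: [0.9, 0.1, -1.2]
grip_width: 0.0157
pos [ 0.6134 -0.0578  0.0997] rot [-180.     -0.28    5.43] total cm [ -0.38 -10.78   0.07] turn 0.004 q [-0.21  0.53  1.62  0.    0.98 -0.3 ] F [ 0.9  0.1 -1.2] T [-0.14 -0.17 -0.05] w 0.0157 t 6.92
```

View pics/d3c.png

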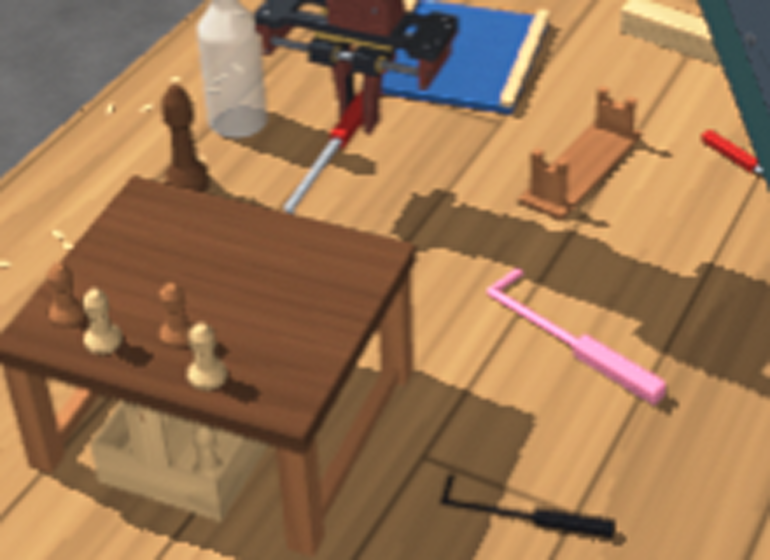

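View pics/s3c.png

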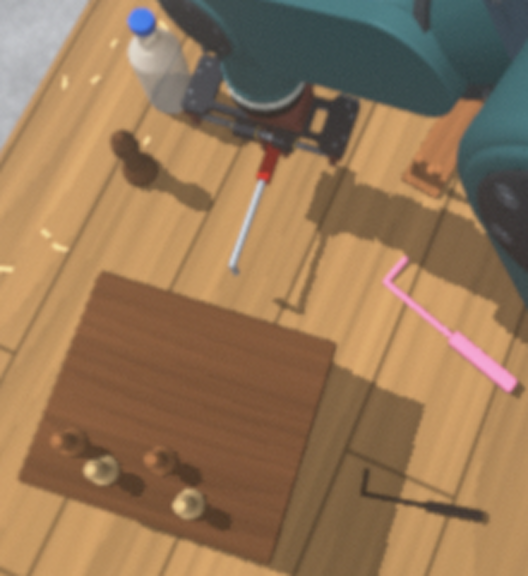

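Run:
```python
from h import *
np.set_printoptions(precision=4,suppress=True)
go(.5994,.0492,.099,5.4)
print(onz('scene',(180+234/2.4-.3,120+266/2.4-.3),.099))
```

```text
pos [ 0.6094 -0.0597  0.099 ] rot [179.99  -0.01   5.44] total cm [  0.03 -10.94  -0.  ] turn 0.007 q [-0.21  0.53  1.63 -0.    0.98 -0.31] F [-0.2  0.3 -1.1] T [-0.15 -0.06 -0.  ] w 0.0159 t 7.02
[0.5942 0.0968 0.099 ]
```

```bash
python3 -m crank '[0,0,-1.3,0,0, 0,0,-1.5,0,0, 0,0,-1.5,0,0, 0,0,-1.5,0,0, 0,0,-1.5,0,0, 0,0,-1.4,0,0, 0,0,-1.2,0,0, 0,0,-1.0,0,0, 0,0,0,0,0, 0,0,0,0,0]'
python3 -c "
from h import *; go(.5994,.0492,.066,5.4)
im=snap('side','d4'); crop(im,200,150,220,160,3.5,'d4c'); im=snap('wrist','w4')"
```

```text
time_s: 7.85
tool_pos: [0.5987, 0.0488, 0.0987]
tcp_rot: [3.141, -0.0, 0.096]
contact_force: [-0.2, -0.6, -2.2]
grip_width: 0.0158
pos [0.5987 0.0488 0.0987] rot [179.99  -0.     5.5 ] total cm [ 0.07 -0.04  3.27] turn 0.016 q [-0.03  0.52  1.66 -0.    0.97 -0.13] F [-0.2 -0.6 -2.2] T [-0.11 -0.11 -0.  ] w 0.0158 t 7.85
```

View pics/w4.png

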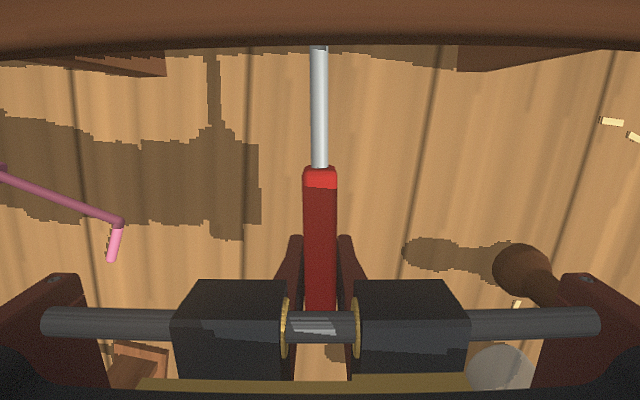

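```bash
python3 -m crank '[0,0.05,0,0.4,0, 0,0,0,0.5,0, 0,0,0,0.5,0, 0,0,0,0.5,0, 0,0,0,0.5,0, 0,0,0,0.5,0, 0,0,0,0.4,0, 0,0,0,0,0, 0,0,0,0,0, 0,0,0,0,0]'
python3 -c "
from h import *; go(.5994,.0492,.066,5.4)"
```

```text
time_s: 8.78
tool_pos: [0.5993, 0.0483, 0.0658]
tcp_rot: [-3.142, -0.0, 0.095]
contact_force: [-0.3, 0.4, -0.8]
grip_width: 0.016
pos [0.5993 0.0483 0.0658] rot [-1.80e+02 -1.00e-02  5.42e+00] total cm [ 0.01 -0.09 -0.02] turn 0.003 q [-0.03  0.57  1.68  0.    0.9  -0.13] F [-0.3  0.4 -0.8] T [-0.14 -0.05  0.05] w 0.016 t 8.78
```

```bash
python3 - <<'E'
from h import *
np.set_printoptions(precision=4,suppress=True)
print(tri((239.5,129),(263,141))); print(onz('scene',(240,129),.19),onz('side',(263,141),.19))
E
python3 -m crank '[0,0,0.1,0,0, 0,0,0.2,0,0, 0,0,0.3,0,0, 0,0,0.4,0,0, 0,0,0.5,0,0, 0,0,0.6,0,0, 0,0,0.7,0,0, 0,0,0.8,0,0, 0,0,0.9,0,0, 0,0,0.9,0,0]'
```

```text
[ 0.7844 -0.0974  0.1806]
[ 0.7798 -0.0937  0.19  ] [ 0.774  -0.0847  0.19  ]
time_s: 9.62
tool_pos: [0.6043, -0.0065, 0.0657]
tcp_rot: [-3.141, 0.0, 0.094]
contact_force: [-0.2, 3.3, -0.9]
grip_width: 0.0155
```

```bash
python3 -m crank '[0,0,1,0,0, 0,0,1,0,0, 0,0,1,0,0, 0,0,1,0,0, 0,0,1,0,0, 0,0,1,0,0, 0,0,1,0,0, 0,0,1,0,0, 0,0,1,0,0, 0,0,1,0,0]'
python3 -c "
from h import *; go(.5994,.0492,.066,5.4)
im=snap('side','d5'); crop(im,200,130,220,170,3.5,'d5c')"
```

```text
time_s: 10.45
tool_pos: [0.6137, -0.106, 0.0657]
tcp_rot: [-3.141, 0.0, 0.095]
contact_force: [0.1, 1.9, -1.6]
grip_width: 0.0157
pos [ 0.6137 -0.106   0.0657] rot [-1.7999e+02  1.0000e-02  5.4200e+00] total cm [  0.04 -15.59  -0.03] turn 0.003 q [-0.28  0.59  1.63  0.    0.93 -0.38] F [ 0.1  1.9 -1.6] T [ 0.34 -0.02 -0.02] w 0.0157 t 10.45
```

View pics/d5c.png

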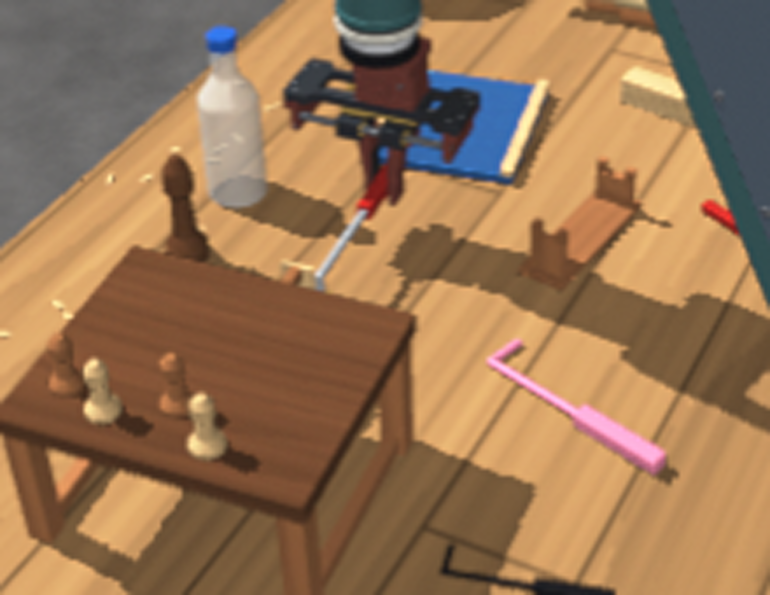

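```bash
python3 -m crank '[0,0,0.6,0,0, 0,0,1,0,0, 0,0,1.1,0,0, 0,0,1.2,0,0, 0,0,1.2,0,0, 0,0,1.2,0,0, 0,0,1.2,0,0, 0,0,1.2,0,0, 0,0,1.0,0,0, 0,0,0.8,0,0]'
python3 -m crank '[0,0,0.6,0,0, 0,0,0.4,0,0, 0,0,0.2,0,0, 0,0,0,0,0, 0,0,0,0,0, 0,0,-0.3,0,0, 0,0,-0.3,0,0, 0,0,0,0,0, 0,0,0,0,0, 0,0,0,0,0]'
python3 -c "
from h import *; go(.5994,.0492,.066,5.4)
im=snap('side','d6'); crop(im,200,130,220,170,3.5,'d6c')
im=snap('scene','s6'); crop(im,180,80,220,240,2.4,'s6c')"
```

```text
time_s: 11.33
tool_pos: [0.6238, -0.2112, 0.0657]
tcp_rot: [3.141, -0.0, 0.094]
contact_force: [-0.2, 2.7, -1.5]
grip_width: 0.0161
time_s: 12.17
tool_pos: [0.6243, -0.2154, 0.0657]
tcp_rot: [3.141, -0.0, 0.095]
contact_force: [0.0, -0.4, -1.8]
grip_width: 0.0156
pos [ 0.6243 -0.2154  0.0657] rot [ 1.7999e+02 -1.0000e-02  5.4400e+00] total cm [  0.03 -26.58  -0.03] turn 0.007 q [-0.44  0.63  1.53 -0.    0.98 -0.53] F [ 0.  -0.4 -1.8] T [-0.11 -0.07 -0.04] w 0.0156 t 12.17
```

View pics/d6c.png

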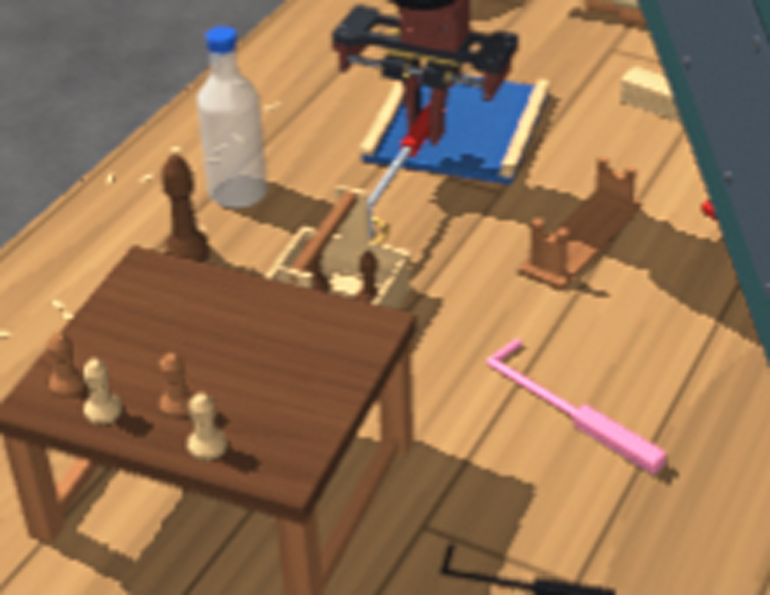

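View pics/s6c.png

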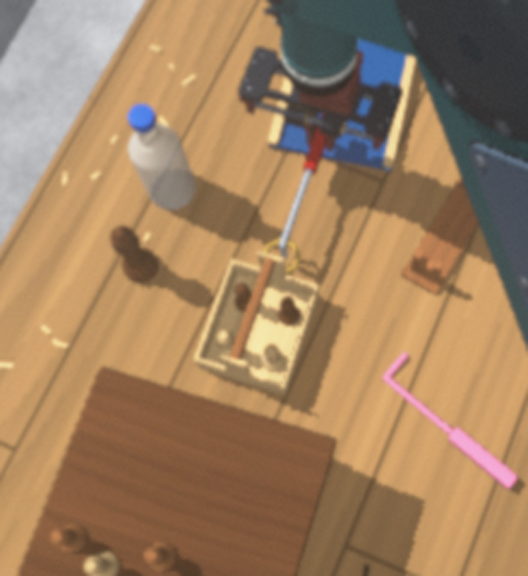

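Run:
```python
from h import *
np.set_printoptions(precision=4,suppress=True)
C=lambda x,y:(180+x/2.4-.3,80+y/2.4-.3)
for p in [(233,260),(318,287),(287,389),(195,361)]: print(onz('scene',C(*p),.045))
```

```text
[ 0.66   -0.0252  0.045 ]
[ 0.5527 -0.0342  0.045 ]
[0.536  0.0924 0.045 ]
[0.6472 0.1045 0.045 ]
```

```bash
python3 -m crank '[0,0,0,-0.5,0, 0,0,0,-0.9,0, 0,0,0,-1,0, 0,0,0,-1,0, 0,0,0,-1,0, 0,0,0,-0.6,0, 0,0,0.8,0,0, 0,0,0.8,0,0, 0,0,0.8,0,0, 0,0,0,0,0]'
python3 -c "
from h import *; go(.4327,-.2118,.115,-7.3)"
```

```text
time_s: 13.1
tool_pos: [0.6265, -0.2417, 0.1152]
tcp_rot: [3.141, 0.0, 0.093]
contact_force: [0.4, -1.1, -1.1]
grip_width: 0.0158
pos [ 0.6265 -0.2417  0.1152] rot [1.7996e+02 1.0000e-02 5.3400e+00] total cm [-19.02  -4.78   0.02] turn 2.107 q [-0.47  0.58  1.47 -0.    1.08 -0.56] F [ 0.4 -1.1 -1.1] T [-0.15 -0.09 -0.01] w 0.0158 t 13.1
```

```bash
python3 -m crank '[0,-1.2,-0.3,0,0, 0,-2.4,-0.6,0,0, 0,-2.6,-0.6,0,0, 0,-2.6,-0.6,0,0, 0,-2.6,-0.6,0,0, 0,-2.6,-0.6,0,0, 0,-2.4,-0.6,0,0, 0,-1.6,-0.4,0,0, 0,-1.02,-0.3,0,0, 0,0,0,0,0]'
python3 -m crank '[0,0,0,0,0.42, 0,0,0,0,0.42, 0,0,0,0,0.42, 0,0,0,0,0.42, 0,0,0,0,0.43, 0,0,0,0,0, 0,0,0,0,0, 0,0,0,0,0, 0,0,0,0,0, 0,0,0,0,0]'
python3 -c "
from h import *; go(.4327,-.2118,.054,-7.3)
im=snap('wrist','w7')"
```

```text
time_s: 13.93
tool_pos: [0.4303, -0.2107, 0.1152]
tcp_rot: [-3.14, 0.002, 0.094]
contact_force: [0.1, -0.9, -2.0]
grip_width: 0.0156
time_s: 14.77
tool_pos: [0.433, -0.2117, 0.1157]
tcp_rot: [-3.142, -0.0, -0.126]
contact_force: [-0.3, -0.1, -0.9]
grip_width: 0.0156
pos [ 0.433  -0.2117  0.1157] rot [-1.80e+02 -1.00e-02 -7.21e+00] total cm [-0.03  0.01  6.17] turn 0.015 q [-0.6   0.36  1.9   0.    0.88 -0.47] F [-0.3 -0.1 -0.9] T [-0.11 -0.05  0.  ] w 0.0156 t 14.77
```

View pics/w7.png

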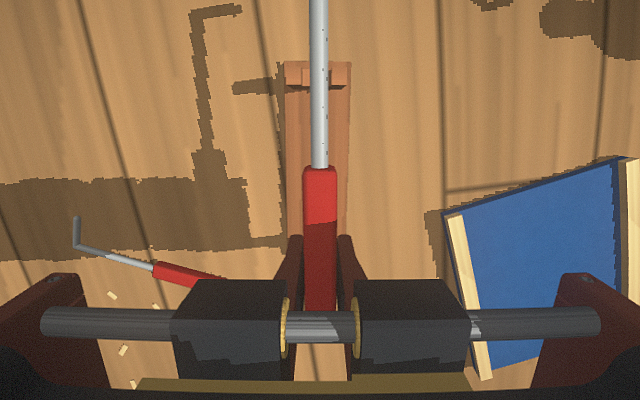

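```bash
python3 -m crank '[0,0,0,1,0, 0,0,0,1.2,0, 0,0,0,1.2,0, 0,0,0,1,0, 0,0,0,0.7,0, 0,0,0,0.5,0, 0,0,0,0.4,0, 0,0,0,0.1,0, 0,0,0,0,0, 0,0,0,0,0]'
python3 -c "
from h import *; go(.4327,-.2118,.054,-7.3)"
```

```text
time_s: 15.65
tool_pos: [0.433, -0.2118, 0.0549]
tcp_rot: [3.141, -0.0, -0.126]
contact_force: [0.5, -0.1, -0.6]
grip_width: 0.0155
pos [ 0.433  -0.2118  0.0549] rot [ 1.7999e+02 -2.0000e-02 -7.2400e+00] total cm [-0.03  0.01  0.09] turn 0.009 q [-0.6   0.46  1.95  0.    0.72 -0.47] F [ 0.5 -0.1 -0.6] T [-0.09 -0.05  0.04] w 0.0155 t 15.65
```

Down 0.9 mm more, release, rise.

```bash
python3 -m crank '[0,0,0,0.08,0, 0,0,0,0,0, 0,0,0,0,0, 10,0,0,0,0, 15,0,0,0,0, 25,0,0,0,0, 35,0,0,0,0, 45,0,0,0,0, 45,0,0,0,0, 45,0,0,0,0]'
python3 -m crank '[45,0,0,0,0, 45,0,0,0,0, 45,0,0,-0.5,0, 45,0,0,-1,0, 45,0,0,-1.5,0, 45,0,0,-2,0, 45,0,0,-2,0, 60,0,0,-2,0, 60,0,0,-2,0, 60,0,0,-2,0]'
python3 -c "
from h import *; go(.4327,-.2118,.115,-7.3)
im=snap('wrist','w8')
np.set_printoptions(precision=1,suppress=True);print(proj('wrist',[[.4325,-.204,.059],[.4507,-.0595,.054],[.4325-.045*.1236,-.204-.045*.992,.059]]))"
```

```text
time_s: 16.48
tool_pos: [0.4328, -0.2116, 0.0539]
tcp_rot: [-3.141, 0.0, -0.126]
contact_force: [0.3, -0.8, -0.6]
grip_width: 0.0392
time_s: 17.32
tool_pos: [0.4326, -0.2115, 0.1858]
tcp_rot: [3.141, -0.001, -0.126]
contact_force: [-0.1, -0.3, 0.7]
grip_width: 0.0523
pos [ 0.4326 -0.2115  0.1858] rot [ 1.7999e+02 -4.0000e-02 -7.2400e+00] total cm [0.   0.03 7.08] turn 0.01 q [-0.6   0.26  1.83  0.    1.05 -0.47] F [-0.1 -0.3  0.7] T [-0.06 -0.08 -0.03] w 0.0523 t 17.32
[[315.6 189.5]
 [314.7   8.8]
 [316.  236.4]]
```

View pics/w8.png

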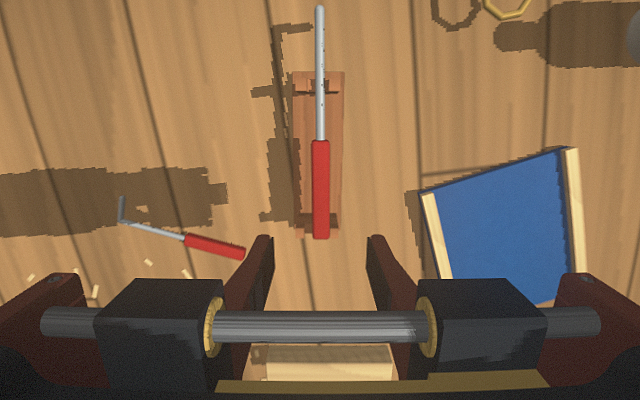

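```bash
python3 -m crank '[60,1.5,-1.2,-0.2,-0.42, 60,2.4,-2.2,-0.2,-0.42, 60,2.4,-2.2,-0.2,-0.42, 60,2.4,-2.2,-0.2,-0.42, 60,2.4,-2.2,-0.2,-0.43, 60,2.0,-2,-0.2,0, 60,1.6,-1.8,0,0, 60,1,-1.2,0,0, 60,0,0,0,0, 60,0,0,0,0]'
python3 - <<'E'
from h import *
im=snap('side','d9'); crop(im,230,110,200,160,4,'d9c')
go(.603,-.04,.2,5.4)
im=snap('wrist','w9'); np.save('w9m.npy',optics.camera_model('wrist'),allow_pickle=True)
E
```

```text
time_s: 18.2
tool_pos: [0.5875, -0.0606, 0.1962]
tcp_rot: [3.141, 0.0, 0.096]
contact_force: [0.1, 0.4, -0.2]
grip_width: 0.0527
pos [ 0.5871 -0.0613  0.1961] rot [1.7999e+02 3.0000e-02 5.4600e+00] total cm [ 1.79 -1.97 -0.4 ] turn 0.01 q [-0.22  0.39  1.59 -0.    1.16 -0.32] F [-0.4 -0.2  0. ] T [-0.01 -0.14  0.01] w 0.0527 t 18.25
```

View pics/d9c.png

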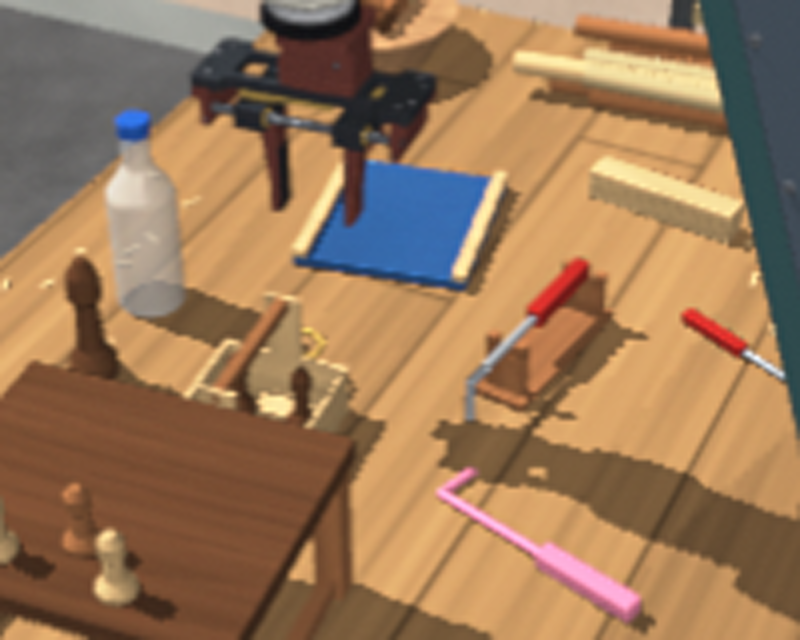

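View pics/w9.png

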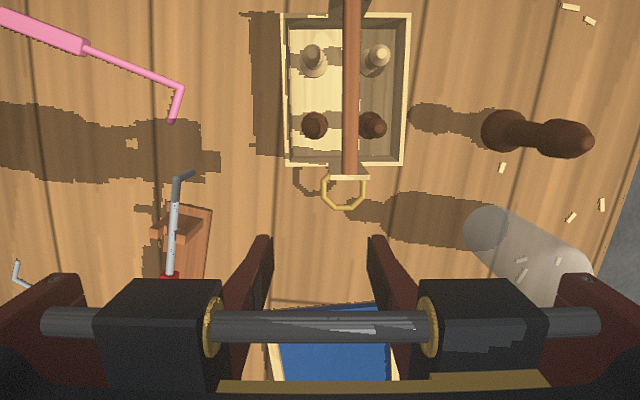

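Run:
```python
from h import *
np.set_printoptions(precision=4,suppress=True)
im=cv2.imread('pics/w9.png')[:,:,::-1]; crop(im,260,0,170,220,3.5,'w9c')
m=np.load('w9m.npy',allow_pickle=True).item(); print(m['origin'],m['attitude'])
```

```text
[0.5794 0.0164 0.3365] [2.8518 0.0001 0.0934]
```

View pics/w9c.png

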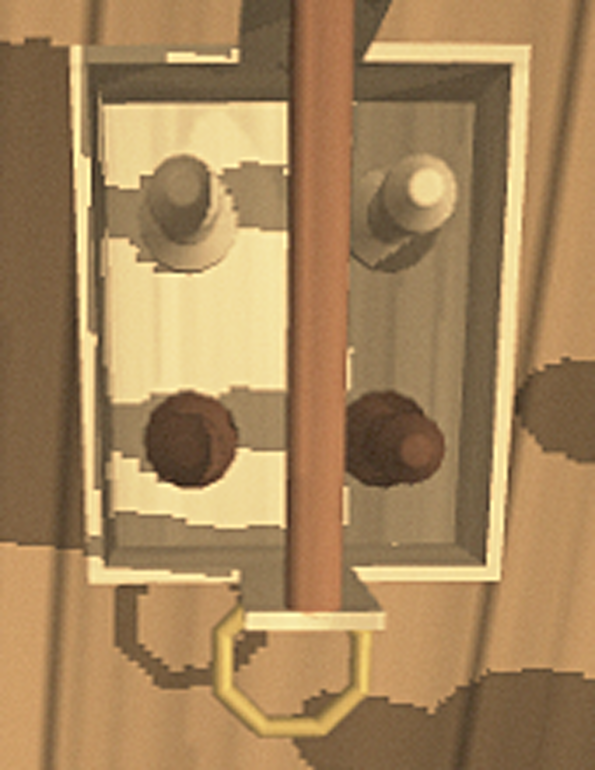

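Run:
```python
from h import *
np.set_printoptions(precision=4,suppress=True)
m=np.load('w9m.npy',allow_pickle=True).item()
C=lambda x,y:(260+x/3.5-.4,y/3.5-.4)
c=np.array([onz('w',C(*p),.045,m) for p in [(90,582),(500,580),(530,46),(70,46)]]); print(c,c.mean(0))
for i in range(4): e=c[(i+1)%4]-c[i]; print(np.linalg.norm(e),np.degrees(np.arctan2(e[1],e[0])))
f=onz('w',C(315,609),.104,m); r=onz('w',C(323,5),.104,m); print('bar',f,r,np.degrees(np.arctan2(*(r-f)[[1,0]])))
e=onz('w',C(293,668),.036,m);print('eye',e)
t=np.radians(95.4); print('centre from eye',e[:2]+.089*np.array([np.cos(t),np.sin(t)]))
```

```text
[[ 0.5519 -0.0387  0.045 ]
 [ 0.6611 -0.0278  0.045 ]
 [ 0.648   0.1013  0.045 ]
 [ 0.5385  0.0904  0.045 ]] [0.5999 0.0313 0.045 ]
0.10978233302064445 5.69352607331899
0.1297344935239287 95.8032452618447
0.11006183149961163 -174.33195641258206
0.12978427973333856 -84.07341104982545
bar [ 0.6059 -0.0289  0.104 ] [0.5939 0.087  0.104 ] 95.91505413810658
eye [ 0.6095 -0.0595  0.036 ]
centre from eye [0.6011 0.0291]
```

```bash
python3 -c "
from h import *; go(.600,.031,.100,5.75)"
```

```text
pos [ 0.5868 -0.0617  0.196 ] rot [1.7999e+02 4.0000e-02 5.4200e+00] total cm [ 2.19 -9.11  9.6 ] turn -0.056 q [-0.22  0.39  1.59 -0.    1.16 -0.32] F [-0.5 -0.3 -0.1] T [-0.12 -0.09  0.02] w 0.0525 t 18.3
```

```bash
python3 -m crank '[60,0.3,-1.3,0,-0.05, 60,0.4,-1.6,0,0, 60,0.4,-1.6,0,0, 60,0.4,-1.6,0,0, 60,0.4,-1.6,0,0, 60,0.29,-1.41,0,0, 60,0,0,1,0, 60,0,0,1.5,0, 60,0,0,1.5,0, 60,0,0,1.0,0]'
python3 - <<'E'
from h import *
go(.600,.031,.100,5.75)
im=snap('wrist','w10')
np.set_printoptions(precision=1,suppress=True);print(proj('wrist',[[.6059,-.0289,.104],[.5939,.087,.104]]))
E
```

```text
time_s: 19.13
tool_pos: [0.5992, 0.0311, 0.144]
tcp_rot: [-3.142, 0.002, 0.1]
contact_force: [-0.4, 0.9, -0.3]
grip_width: 0.0523
pos [0.5992 0.0311 0.144 ] rot [-1.80e+02  1.10e-01  5.71e+00] total cm [0.08 0.02 4.4 ] turn -0.007 q [-0.06  0.46  1.62 -0.    1.06 -0.16] F [-0.4  0.9 -0.3] T [-0.03 -0.09  0.01] w 0.0523 t 19.13
[[323.2 322.9]
 [322.8 149.1]]
```

View pics/w10.png

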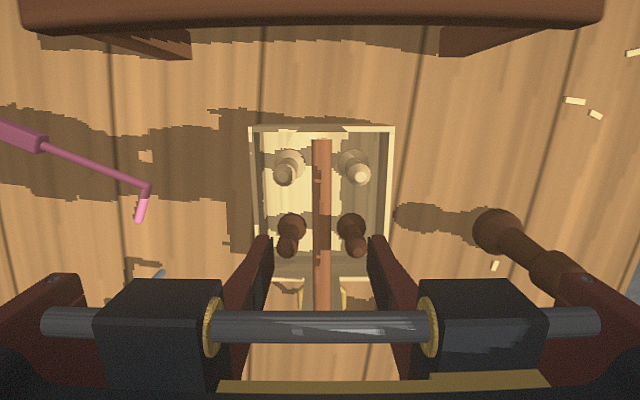

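```bash
python3 -m crank '[60,0.05,0,0.9,0, 60,0,0,1.0,0, 60,0,0,1.0,0, 60,0,0,0.8,0, 60,0,0,0.6,0, 60,0,0,0.1,0, 60,0,0,0,0, 30,0,0,0,0, 0,0,0,0,0, 0,0,0,0,0]' 55
python3 -m crank '[0,0,0,0,0, 0,0,0,0,0, 0,0,0,0,0, 0,0,0,0,0, 0,0,0,0,0, 0,0,0,-0.1,0, 0,0,0,-0.2,0, 0,0,0,-0.3,0, 0,0,0,-0.3,0, 0,0,0,-0.4,0]' 55
python3 -c "
from h import *; go(.600,.031,.170,5.75)"
```

```text
time_s: 20.02
tool_pos: [0.6013, 0.0316, 0.1024]
tcp_rot: [3.142, -0.001, 0.1]
contact_force: [0.2, 0.1, -0.4]
grip_width: 0.0363
time_s: 20.85
tool_pos: [0.6007, 0.0317, 0.1149]
tcp_rot: [-3.141, 0.0, 0.1]
contact_force: [-0.0, -0.0, -4.6]
grip_width: 0.0118
pos [0.6007 0.0317 0.1149] rot [-1.7999e+02  3.0000e-02  5.7100e+00] total cm [-0.08  0.06 -5.51] turn -0.006 q [-0.06  0.5   1.64  0.    1.   -0.16] F [-0.  -0.  -4.6] T [-0.08 -0.07 -0.07] w 0.0118 t 20.85
```

```bash
python3 -m crank '[0,0,0,-0.4,0, 0,0,0,-0.5,0, 0,0,0,-0.6,0, 0,0,0,-0.6,0, 0,0,0,-0.6,0, 0,0,0,-0.5,0, 0,0,0,-0.4,0, 0,0,0,-0.2,0, 0,0,0,-0.1,0, 0,0,0,0,0]'
python3 - <<'E'
from h import *
go(.6316,-.305,.153,11.1)
im=snap('side','d11'); crop(im,200,110,200,160,4,'d11c')
im=snap('wrist','w11')
E
```

```text
time_s: 21.68
tool_pos: [0.6009, 0.0317, 0.1541]
tcp_rot: [-3.142, -0.0, 0.1]
contact_force: [-0.8, -0.6, -4.3]
grip_width: 0.0115
pos [0.6009 0.0317 0.1541] rot [-1.80e+02 -1.00e-02  5.72e+00] total cm [-0.3 33.8  0.1] turn -0.897 q [-0.06  0.45  1.61  0.    1.08 -0.16] F [-0.8 -0.6 -4.3] T [-0.04 -0.14 -0.03] w 0.0115 t 21.68
```

View pics/d11c.png

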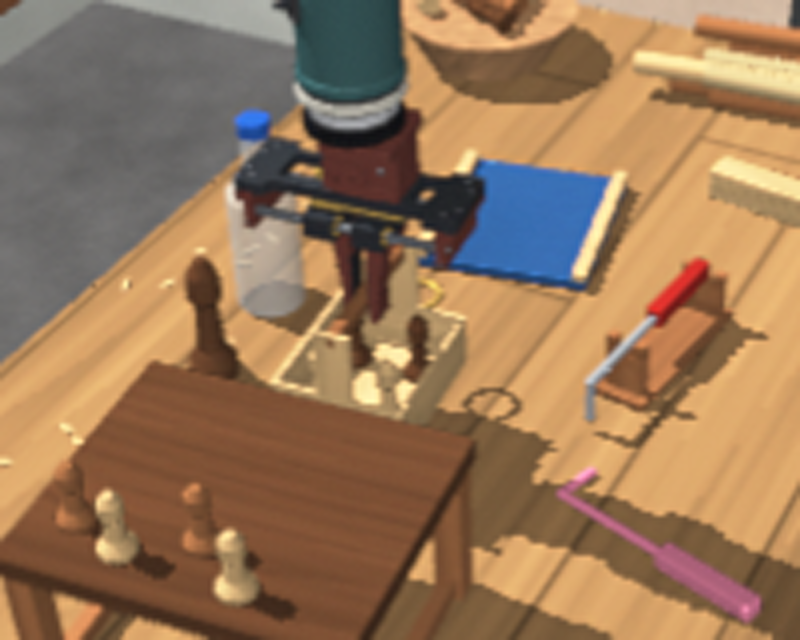

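View pics/w11.png

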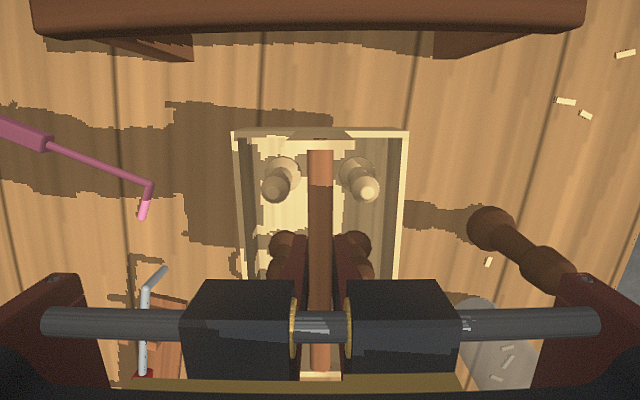

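```bash
python3 -m crank '[0,0,0.1,0,0, 0,0,0.3,0,0, 0,0,0.5,0,0, 0,0,0.7,0,0, 0,0,0.9,0,0, 0,0,1.1,0,0, 0,0,1.3,0,0, 0,0,1.4,0,0, 0,0,1.5,0,0, 0,0,1.5,0,0]'
python3 -m crank '[0,0,1.5,0,0, 0,0,1.5,0,0, 0,0,1.5,0,0, 0,0,1.5,0,0, 0,0,1.5,0,0, 0,0,1.5,0,0, 0,0,1.5,0,0, 0,0,1.5,0,0, 0,0,1.5,0,0, 0,0,1.5,0,0]'
python3 -m crank '[0,0,1.5,0,0, 0,0,1.4,0,0, 0,0,1.3,0,0, 0,0,1.2,0,0, 0,0,1.1,0,0, 0,0,0.9,0,0, 0,0,0.8,0,0, 0,0,0.6,0,0, 0,0,0.4,0,0, 0,0,0.3,0,0]'
python3 -m crank '[0,0,0,0,-0.1, 0,0,0,0,-0.15, 0,0,0,0,-0.15, 0,0,0,0,-0.15, 0,0,0,0,-0.15, 0,0,0,0,-0.1, 0,0,0,0,-0.1, 0,0,0,0,0, 0,0,0,0,0, 0,0,0,0,0]'
python3 - <<'E'
from h import *
go(.6316,-.305,.112,11.1)
im=snap('wrist','w12'); np.save('w12m.npy',optics.camera_model('wrist'),allow_pickle=True)
im=snap('side','d12'); crop(im,270,90,180,140,4,'d12c')
im=snap('scene','s12'); crop(im,250,60,150,140,4,'s12c')
E
```

```text
time_s: 22.62
tool_pos: [0.6102, -0.0628, 0.1539]
tcp_rot: [3.141, -0.0, 0.099]
contact_force: [-0.1, -0.3, -4.6]
grip_width: 0.0113
time_s: 23.45
tool_pos: [0.6252, -0.2116, 0.1538]
tcp_rot: [-3.141, -0.0, 0.1]
contact_force: [-0.2, 0.0, -3.6]
grip_width: 0.0117
time_s: 24.28
tool_pos: [0.6345, -0.3049, 0.1538]
tcp_rot: [-3.141, 0.0, 0.1]
contact_force: [-0.4, 0.6, -4.3]
grip_width: 0.0116
time_s: 25.12
tool_pos: [0.6345, -0.3046, 0.1538]
tcp_rot: [-3.141, 0.0, 0.194]
contact_force: [0.2, -0.6, -4.6]
grip_width: 0.0116
pos [ 0.6345 -0.3046  0.1538] rot [-179.99    0.     11.11] total cm [-0.29 -0.02  4.18] turn 0.002 q [-0.55  0.59  1.36  0.    1.2  -0.74] F [ 0.2 -0.6 -4.6] T [ 0.04 -0.11 -0.01] w 0.0116 t 25.12
```

View pics/w12.png

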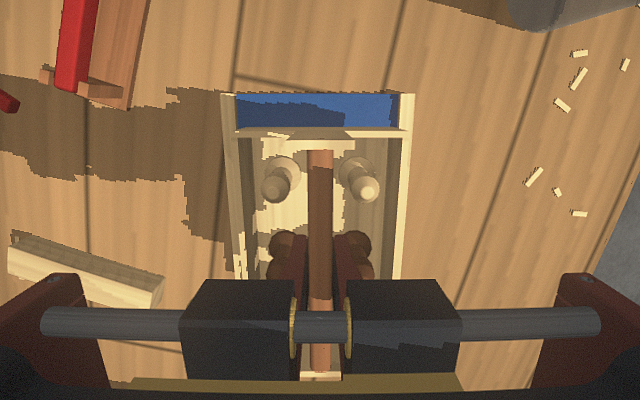

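View pics/d12c.png

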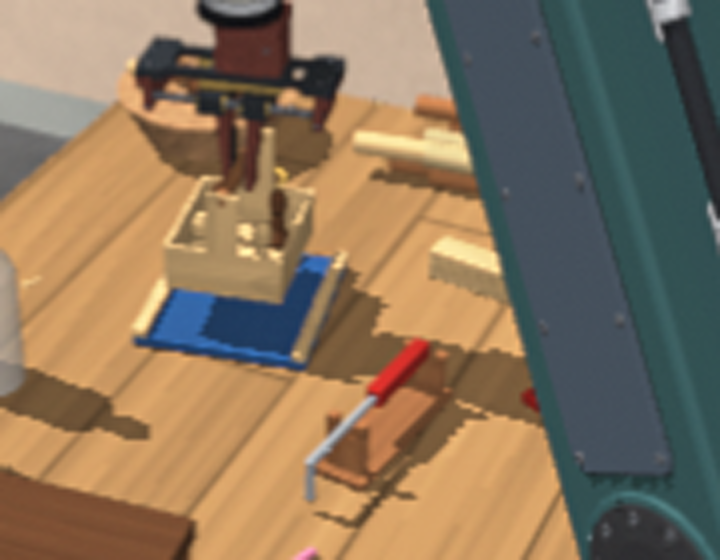

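View pics/s12c.png

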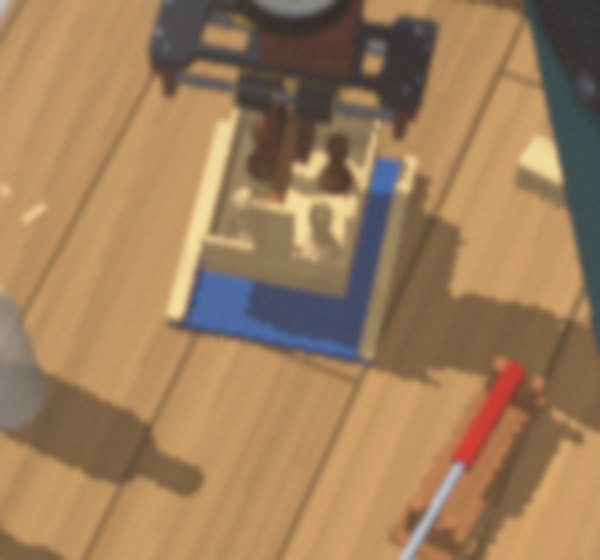

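Run:
```python
from h import *
im=cv2.imread('pics/w12.png')[:,:,::-1]; crop(im,205,80,225,130,3.5,'w12c')
```

```text
(no output)
```

View pics/w12c.png

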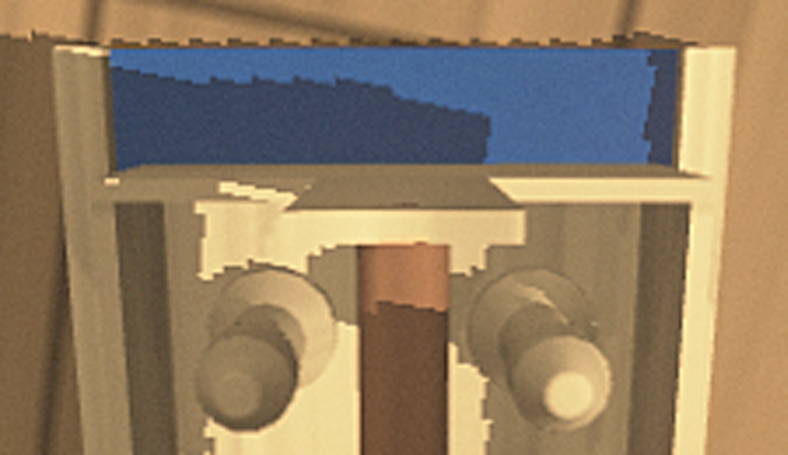

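Run:
```python
from h import *
np.set_printoptions(precision=4,suppress=True)
m=np.load('w12m.npy',allow_pickle=True).item()
C=lambda x,y:(205+x/3.5-.4,80+y/3.5-.4)
a,b=onz('w',C(55,47),.018,m),onz('w',C(736,46),.018,m); mid=(a+b)/2; print(a,b,mid,np.linalg.norm(a-b),np.degrees(np.arctan2(*(b-a)[[1,0]])))
t=np.radians(101.1); u=np.array([np.cos(t),np.sin(t)]); print('board centre',mid[:2]-.09*u)
zr=.045+.1538-.1019
a,b=onz('w',C(96,205),zr,m),onz('w',C(718,205),zr,m); print('rim sides',a,b,(a+b)/2,np.linalg.norm(a-b))
a,b=onz('w',C(110,168),zr,m),onz('w',C(700,164),zr,m); print('rear edge',a,b,(a+b)/2)
v=np.array([-u[1],u[0]])
print('along/lat of bar TCP',readout.observe()['tool_pos'])
```

```text
[ 0.5348 -0.2313  0.018 ] [ 0.6951 -0.1998  0.018 ] [ 0.615  -0.2156  0.018 ] 0.1633872598803798 11.112914668990019
board centre [ 0.6323 -0.3039]
rim sides [ 0.5692 -0.2557  0.0969] [ 0.6775 -0.2345  0.0969] [ 0.6233 -0.2451  0.0969] 0.11038977322199664
rear edge [ 0.5708 -0.2488  0.0969] [ 0.6725 -0.2282  0.0969] [ 0.6216 -0.2385  0.0969]
along/lat of bar TCP [ 0.6345 -0.3047  0.1538]
```

```bash
python3 -m crank '[0,-0.12,0,0.2,0, 0,-0.11,0,0.4,0, 0,0,0,0.5,0, 0,0,0,0.6,0, 0,0,0,0.6,0, 0,0,0,0.6,0, 0,0,0,0.5,0, 0,0,0,0.3,0, 0,0,0,0.15,0, 0,0,0,0,0]'
python3 -c "
from h import *; go(.632,-.3045,.112,11.1)"
python3 -m crank '[0,0,0,0.08,0, 0,0,0,0.08,0, 0,0,0,0.08,0, 0,0,0,0.08,0, 0,0,0,0.06,0, 0,0,0,0,0, 0,0,0,0,0, 0,0,0,0,0, 0,0,0,0,0, 0,0,0,0,0]'
python3 -c "
from h import *; go(.632,-.3045,.112,11.1)"
```

```text
time_s: 26.1
tool_pos: [0.6321, -0.305, 0.1148]
tcp_rot: [-3.141, 0.001, 0.194]
contact_force: [-0.3, -0.2, -4.1]
grip_width: 0.0115
pos [ 0.6321 -0.305   0.1148] rot [-1.7996e+02  3.0000e-02  1.1110e+01] total cm [ 0.   -0.05  0.28] turn 0.002 q [-0.55  0.62  1.4   0.    1.12 -0.74] F [-0.3 -0.2 -4.1] T [-0.   -0.09  0.04] w 0.0115 t 26.1
time_s: 26.93
tool_pos: [0.6322, -0.3052, 0.1118]
tcp_rot: [3.142, -0.0, 0.194]
contact_force: [-2.0, 1.0, -0.2]
grip_width: 0.0113
pos [ 0.6322 -0.3052  0.1118] rot [180.    -0.    11.11] total cm [-0.01 -0.07 -0.02] turn 0.002 q [-0.55  0.63  1.4  -0.    1.12 -0.74] F [-2.   1.  -0.2] T [ 0.01  0.19 -0.01] w 0.0113 t 26.93
```

```bash
python3 -m crank '[0,0,0,0.02,0, 0,0,0,0,0, 18,0,0,0,0, 22,0,0,0,0, 28,0,0,0,0, 40,0,0,0,0, 50,0,0,0,0, 60,0,0,0,0, 60,0,0,0,0, 60,0,0,0,0]'
python3 -m crank '[60,0,0,0,0, 60,0,0,-0.4,0, 60,0,0,-0.8,0, 60,0,0,-1.2,0, 60,0,0,-1.5,0, 60,0,0,-1.5,0, 60,0,0,-1.5,0, 60,0,0,-1.5,0, 60,0,0,-1.5,0, 60,0,0,-1,0]'
python3 -c "
from h import *; go(.632,-.45,.25,11.1)"
```

```text
time_s: 27.77
tool_pos: [0.6323, -0.3051, 0.1113]
tcp_rot: [-3.142, -0.0, 0.194]
contact_force: [-0.3, -0.1, -0.4]
grip_width: 0.0517
time_s: 28.6
tool_pos: [0.6331, -0.3056, 0.2237]
tcp_rot: [3.139, -0.003, 0.194]
contact_force: [-0.7, -0.4, -0.7]
grip_width: 0.053
pos [ 0.6331 -0.3056  0.2237] rot [ 1.7987e+02 -1.5000e-01  1.1120e+01] total cm [-2.88 14.16 -2.61] turn 0.003 q [-0.55  0.52  1.29  0.    1.32 -0.74] F [-0.7 -0.4 -0.7] T [-0.06 -0.12 -0.01] w 0.053 t 28.6
```

Move back along −y for a clear check view from the wrist camera.

```bash
python3 -m crank '[60,0,1.0,-0.3,0, 60,0,1.5,-0.3,0, 60,0,1.5,-0.3,0, 60,0,1.5,-0.3,0, 60,0,1.5,-0.3,0, 60,0,1.5,-0.3,0, 60,0,1,-0.3,0, 60,0,0.5,0,0, 60,0,0,0,0, 60,0,0,0,0]'
python3 - <<'E'
from h import *
m=optics.camera_model('wrist');im=snap('wrist','w13'); np.save('w13m.npy',m,allow_pickle=True)
im=snap('scene','s13'); im=snap('side','d13'); crop(im,200,90,220,160,3.5,'d13c')
go(0,0,0)
E
```

```text
time_s: 29.43
tool_pos: [0.6513, -0.403, 0.2408]
tcp_rot: [-3.141, 0.0, 0.194]
contact_force: [-0.0, -0.4, -0.0]
grip_width: 0.0523
pos [ 0.6514 -0.4022  0.2411] rot [-1.7995e+02  3.0000e-02  1.1160e+01] total cm [-56.11 -52.05  24.18] turn 0 q [-0.64  0.61  1.1   0.    1.44 -0.84] F [-0.2  0.1 -0.9] T [-0.01 -0.1   0.05] w 0.0526 t 29.58
```

View pics/w13.png

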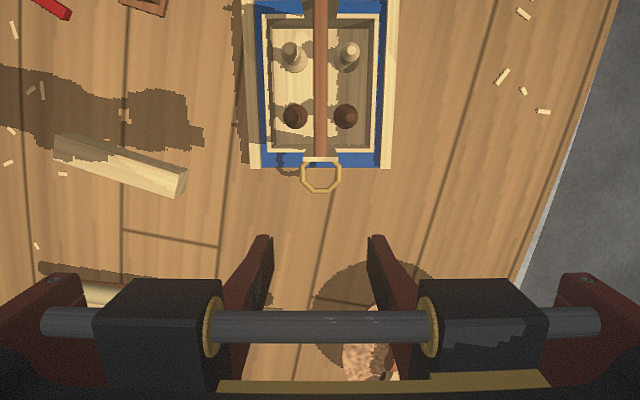

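View pics/d13c.png

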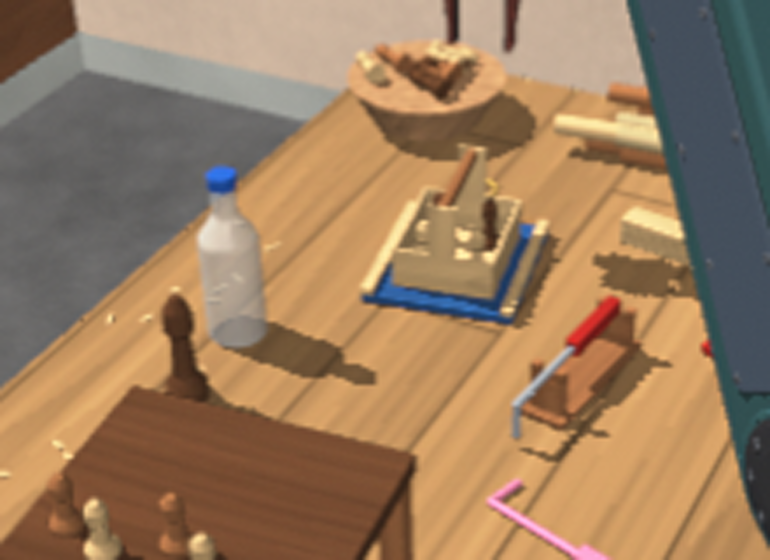

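View pics/s13.png

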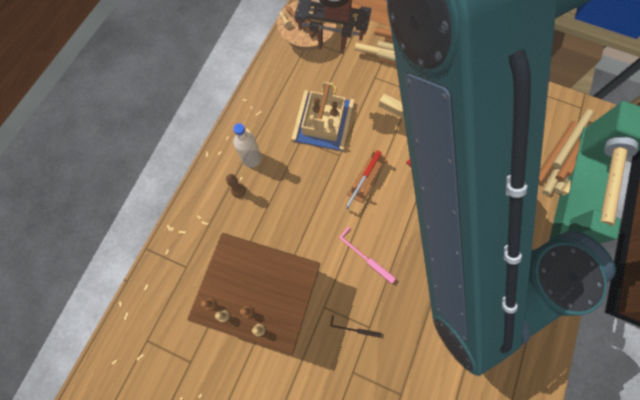

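Run:
```python
from h import *
im=cv2.imread('pics/w13.png')[:,:,::-1]; crop(im,225,0,190,200,3.5,'w13c')
```

```text
(no output)
```

View pics/w13c.png

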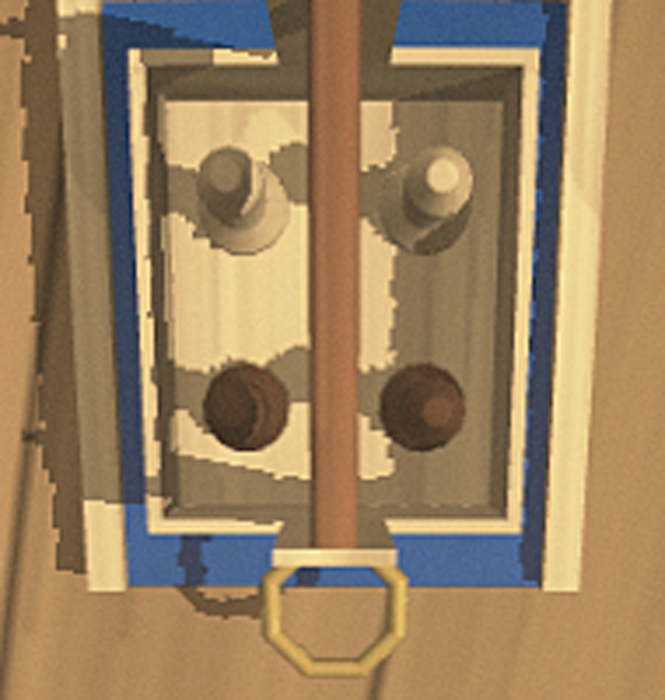

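Run:
```python
from h import *
np.set_printoptions(precision=4,suppress=True)
m=np.load('w13m.npy',allow_pickle=True).item()
C=lambda x,y:(225+x/3.5-.4,y/3.5-.4)
c=np.array([onz('w',C(*p),.055,m) for p in [(147,533),(521,533),(540,48),(128,48)]]); print(c.mean(0))
for i in range(4): e=c[(i+1)%4]-c[i]; print(np.linalg.norm(e),np.degrees(np.arctan2(e[1],e[0])))
a,b=onz('w',C(87,591),.018,m),onz('w',C(580,591),.018,m); mid=(a+b)/2
ang=np.arctan2(*(b-a)[[1,0]]); print(np.linalg.norm(b-a),np.degrees(ang))
u=np.array([-np.sin(ang),np.cos(ang)]); bc=mid[:2]+.09*u; print('board c',bc); d=c.mean(0)[:2]-bc; print('along',d@u,'lat',d@np.array([u[1],-u[0]]))
s0=cv2.imread('pics/scene0.png').astype(int); s1=cv2.imread('pics/scene0.png')*0
for f in ['scene0','s13']:
    h=cv2.cvtColor(cv2.imread(f'pics/{f}.png')[130:220,335:400],cv2.COLOR_BGR2HSV)
    k=((h[...,0]<6)|(h[...,0]>174))&(h[...,1]>180); y,x=np.nonzero(k); print(f,k.sum(),x.mean()+335,y.mean()+130)
```

```text
[ 0.632  -0.3048  0.055 ]
0.11066093858156592 11.039776132058106
0.1303274063619089 101.12544151721293
0.1102819704024852 -168.9589856255986
0.1303250073894428 -79.0411656543581
0.16494339061169483 11.039296245324186
board c [ 0.6317 -0.3043]
along -0.0005989324955381006 lat 0.00015591462571998746
scene0 88 373.02272727272725 163.10227272727272
s13 98 372.0 162.77551020408163
```

Run:
```python
from h import *
t=[]
for a,b in [('side0','d13'),('scene0','s13')]:
    x,y=(335,160) if a[1]=='i' else (335,140)
    for f in (a,b):
        im=cv2.imread(f'pics/{f}.png')[y:y+75,x:x+60]; t.append(cv2.resize(im,None,fx=5,fy=5,interpolation=cv2.INTER_NEAREST))
        h=cv2.cvtColor(im,cv2.COLOR_BGR2HSV);k=((h[...,0]<5)|(h[...,0]>174))&(h[...,1]>170)&(h[...,2]>90)
        yy,xx=np.nonzero(k);print(f,k.sum(),xx.mean()+x,yy.mean()+y,xx.min()+x,xx.max()+x,yy.min()+y,yy.max()+y)
cv2.imwrite('pics/cmp.png',cv2.resize(np.vstack([np.hstack(t[:2]),np.hstack(t[2:])]),None,fx=.8,fy=.8))
```

```text
side0 91 370.53846153846155 182.3186813186813 363 377 175 191
d13 89 369.69662921348316 182.07865168539325 362 376 175 190
scene0 112 373.01785714285717 163.25892857142858 365 380 152 175
s13 112 371.9642857142857 163.01785714285714 364 379 152 175
```

View pics/cmp.png

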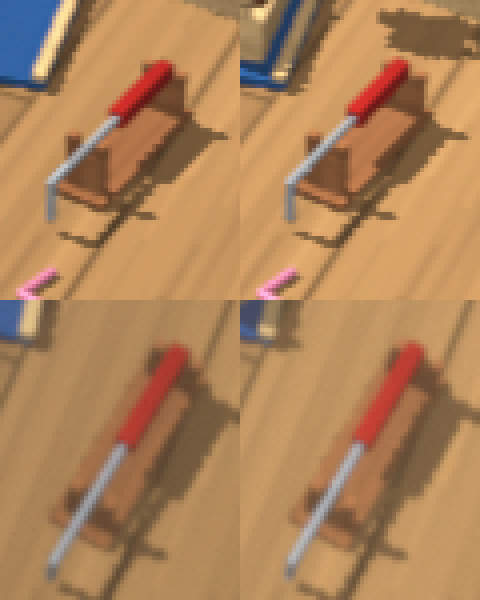

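```bash
python3 -c "
from h import *; print(readout.observe()['time_s']); print(job.close_job())"
```

```text
29.5833
the job is handed in; nothing more can be done
None
```

The job is done and handed in at 29.6 s. The rod hooked the eye and pulled the tote fully clear of the bench by about 50 mm. I then laid the rod back in its notches, carried the tote level and set it down on the board before letting go.

Last checks:
- **Tote on the board:** measured by the wrist camera, its centre is within 1 mm of the board centre and within 0.1° of the battens.
- **Chessmen:** all four are still standing inside the tote.
- **Hook rod:** before-and-after pictures show it seated in both notches with the hook down. The handle sits about 2 mm to one side of where it started, inside the notch play.
- **Bystanders:** by eye, the bottle and king stand where they did at the start. The blank was partly hidden by the arm in the last scene view, but I never went near it.
- **Forces:** the largest wrist reading I saw, at call ends, was about 6 N.

No check failed. Position estimates from the three cameras differed by up to about 5 mm, so I used the close-up wrist camera for the eye, the grips and the placing.

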